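Put the plug gauge back in its sliding-lid case

ROBOT

A 6-joint arm with a two-finger parallel gripper is mounted at the origin on the work surface. World frame = base frame: x ahead of the robot, y to its left, z up, the work surface at z = 0. Lengths are in m, angles in degrees, forces in N, time in s.
With the tool pointing down it reaches from about 0.35 to 0.875 m from the base axis. Payload 4.2 kg.
Tool frame: the origin (TCP) lies on the centre line of the jaws, within the pads' length; the fingertips stand 19 mm ahead of it and the grasp point (between the pads) is the TCP; z points along the fingers, y is the line along which they close (so a half turn about z gives the same grasp; the last joint's range is limited). The gripper opens to 87 mm and grips with 3 to 60 N. Pads are 19 mm wide; open, the fingers measure 117 mm over their backs; the gripper's body (75 mm by 190 mm) begins 51 mm behind the grasp point.
Start: joints at [78.988, 22.042, 0.453, 0, -68.411, -14.817], TCP at [0.272, 0.563, 0.242] pointing down, gripper open.
Joint ranges: [-179.83, 179.83], [-69.29, 118.12], [-61.27, 80.66], [-181.25, 117.63], [-171.15, -9.14], [-177.46, 177.46]. Speed limits (degrees/s): [159.86, 159.86, 180, 180, 180, 180].

INTERFACE

Orientations are given as a 3x3 rotation matrix whose columns are the frame's x, y, z axes.
In Python, from station import sense, capture, finish_job, search_frame, masks_of gives the robot as it stands.
- The arm moves only by the tool drive_tool, never from a script. Its argument "rows" is a list of rows, each a list of 7 numbers: the opening in per cent of the stroke, from 0 (shut) to 100 (fully open), then the shift along the world's x, y, z in mm, then the turn, a rotation vector about the world's x, y, z in rad. In form: [[fingers, dx, dy, dz, wx, wy, wz], ...]. A call has 1 to 5 rows; each row shifts and turns the commanded pose from where the row before left it; what a row does not reach is not made up. A row lasts 1/12 s, in which the tool goes at most 41.7 mm and 7.16 degrees, less where a joint would pass 70% of its speed; a pose out of reach is approached as far as the arm can. A call is refused whole if a number of a shift passes 41.7 or a number of a turn 0.125, either way. A call with a gripper value outside its range is refused whole. The fingers move at their own pace and stop on an object; the grip force is fixed at half the most. Time passes only in rows, so rows that do not move let the fingers close. It gives the time, the measured TCP pose, the force, the opening and the grip force at its end, in the units of the state.
- sense(): the state, without advancing time (a new reading comes with each control period).
- capture(name): name is "side" or "top"; returns a dict with "frame" (384x512x3 uint8, red, green, blue), "z_map" (384x512 float32, m along the optical axis (not along the pixel's ray), 0 where there is no reading), "fx", "fy", "cx", "cy" (pixels), "R" (3x3) and "t" (3): a world point X has camera coordinates R X + t. Camera axes: x right, y down, z forward; pixel columns grow to the right and rows downward; lengths in m; the calibration is good to about 2 mm. A picture is of the moment at which its call begins.
- finish_job(): hands the job in; it is judged then, once.
Trained networks look in a picture, given as the dict that the camera call returned (one of the last four; its "shot" number tells which), for a name from the list of things; names that differ only in an ending like _2 or _b are one class to them, and where a whole thing is asked for, a point or a joint stands for the part that bears it (a point fixed in the world has none). Each returns a list of dicts, best first, with "p" (0 to 1); they miss things now and then, are a little off and sometimes report something else, mostly with a low value. They report only what shows in the picture. A call takes as long as a camera call. They do not tell look-alikes from the thing itself.
- search_frame(label, picture): "xy" ([column, row] in pixels, amid what is visible of it).
- masks_of(label, picture): "region" (384x512 bool, what is visible of it) and "xy" ([column, row] in pixels, amid what is visible of it).
The state is a dict: "time_s": time; "joints": joint angles; "joint_velocities": joint speeds; "effort": joint torques, N m; "tcp_pos": TCP position; "ee_rot": TCP orientation; "wrist_force": force on the tool from outside, world axes, zero at the start; "moment": the same for the moment, N m; "gripper_width": opening from 0.0 (shut) to 1.0 (fully open); "gripper_force": force on a finger pad.
Only numpy, scipy, OpenCV 4.12 (cv2) and the standard library are available. Lean on these libraries where they do the work, as an engineer would, in place of code of your own. Each camera call takes 0.05 s, during which the arm holds its last target. There are 200 camera calls.

TASK

The plug gauge left on the granite plate belongs back in its wooden case. Slide the case's flush, handle-less lid open by pressing your fingertips lightly on top of it, lower the gauge gently, gauging end down, all the way into the empty bore, and slide the lid fully shut again. The lid is thin and the gauge is a precision part: no hard pressing, no dropping or forcing, and leave the other things where they are.

Things in the scene. Friction and masses are not known exactly. Their poses are not given: they have to be found in the camera images.
- plug: The plug gauge to put away: steel, 62 mm tall, about 155 g, standing upright on the granite plate on its gauging end. From below: a bright gauging cylinder 24 mm in diameter and 30 mm tall (1 mm chamfer at its foot), then a darker ringed handle 16 mm in diameter and 32 mm tall. Origin: centre of the underside; z up its axis. Its yaw does not matter.
- case: Beech gauge case, fixed, on a dark foam mat of 2 to 10 mm. 104 (its x) by 170 (its y) by 77 mm high; origin: centre of the case's underside (top of the mat). Walls 10 mm; inside 84 by 150 mm, floor block 30 mm high with bores at x = 0, y = -46 (empty), 0 and +46 mm (holding gauges as tall as the plug gauge). Side and -y end walls 77 mm high; +y end wall 71.5 mm: the lid slides out over it.
- lid (a joint): How far the lid is open, m: 0 = shut against the -y end wall, 0.092 = the stop; it opens along the case's +y. It starts shut or up to 6 mm ajar and stays where it is left. It runs on felt and gives under 1 mm when pressed. Sliding it takes about 6 N along the groove; fingertips pressed on top drag it by friction: pressed too lightly they slip, and more than 20 N on it is too much.
- lid_mid (a point): The middle of the lid's top face; moves with the lid; axes as the case's. Shut, it lies at x = 0, y = +5 mm, z = 77 mm in the case's frame. The lid is a flat wooden panel 83 (x) by 160 (y) by 5 mm in grooves between the side walls, its top flush with the wall tops, no handle or notch, only fine dark lines across its middle.
- bore (a point): Centre of the mouth of the empty bore, 30 mm above the case's underside, at x = 0, y = -46 mm in the case's frame: 25.6 mm wide, 24 mm deep, 1 mm chamfer. The plug gauge fully down has its underside 6 mm and its top 68 mm above the case's underside, 4 mm below the lid's underside; a gauge standing proud blocks the lid. It drops in freely: over 30 N on it is forcing.
- plate: The black granite surface plate, 200 (its x) by 160 (its y) by 50 mm high, does not move. Origin: centre of the underside. The plug gauge and a V-block stand on it.
- stored_mid: A stored gauge like the plug gauge, with a 20 mm gauging end, standing in the middle bore; to be left there. Origin: centre of the underside.
- stored_small: A stored gauge with a 16 mm gauging end, standing in the bore at the case's +y end; to be left there. Origin: centre of the underside.
- vblock: Steel V-block, 40 x 44 x 34 mm, loose on the granite plate; bystander. Origin: centre of the underside.
- test_block: Steel hardness test block, a disc 60 mm in diameter and 15 mm thick, loose on the table; bystander.
- caliper: Digital caliper, 225 mm long, lying on the table; bystander.
- cleaner: White bottle, 48 mm in diameter, 125 mm tall; bystander.
- tray: Shallow empty aluminium tray, 110 x 160 x 28 mm; bystander.
Things that resemble listed ones, but are neither listed nor needed, are in the scene too. What is shaped like the plug but green or orange is not meant.

How it is judged:
By the outcome, as a careful person would: the job done as asked, in the order asked, and still so for the second after the job is handed in, with the robot touching nothing.
It also fails if it takes over 72 s, if anything falls off the work surface, if the arm or the gripper's body presses on something with over 40 N, if the wrist force passes 120 N, or if a joint passes its speed limit or range.

## Working session

There is one attempt and no reset: what is moved stays moved. The work goes in short steps, Python scripts to look and compute and a tool call to move; the robot and the scene stay as the last step left them, time stands still between calls to the robot, and variables do not carry over. Pictures are saved under pics/ and viewed, at most 10 in all, crops included, and the job is handed in when it is done.

Besides the shell and the picture viewer there is one more tool, called as name([rows], argument=value, ...), one row to a line, values as JSON. drive_tool: Moves the arm, as the interface text tells. Its arguments: {"type":"object","properties":{"rows":{"type":"array"}},"required":["rows"]}

```bash
mkdir -p pics; cat > h.py <<'E'
import numpy as np, cv2
from station import *
def pts(p, m=None):
    z=p["z_map"]; m=(z>0) if m is None else (m&(z>0))
    v,u=np.nonzero(m); d=z[v,u]
    c=np.stack([(u-p["cx"])/p["fx"]*d,(v-p["cy"])/p["fy"]*d,d],1)
    return (c-p["t"])@p["R"]
def save(p,n,crop=None,s=1.5):
    f=p["frame"][...,::-1]
    if crop: a,b,c,d=crop; f=f[b:d,a:c]
    cv2.imwrite("pics/"+n,cv2.resize(f,None,fx=s,fy=s,interpolation=cv2.INTER_CUBIC))
E
python3 - <<'E'
from h import *
s=sense(); print(s["time_s"],s["tcp_pos"],s["ee_rot"],s["wrist_force"])
for n in ("top","side"):
    p=capture(n); save(p,n+"0.png"); print(n,-p["R"].T@p["t"])
    for l in ("plug","case","lid","plate","vblock","stored_mid"):
        for r in masks_of(l,p)[:4]:
            if r["p"]<.2: continue
            q=pts(p,r["region"]); print(l,round(r["p"],2),np.round(r["xy"]),r["region"].sum(),np.round(np.median(q,0),3),np.round(np.percentile(q,2,axis=0),3),np.round(np.percentile(q,98,axis=0),3)) if len(q) else print(l,r["xy"])
E
```

```text
0.0 [0.27202722 0.56207324 0.24046966] [[ 9.00014990e-01 -4.35858069e-01 -8.72558891e-04]
 [-4.35858936e-01 -9.00012835e-01 -1.97093289e-03]
 [ 7.37328036e-05  2.15418174e-03 -9.99997677e-01]] [ 0.22266512 -0.21168598 -0.10108785]
top [0.43032637 0.13012763 1.25005006]
plug 0.42 [254. 252.] 45 [0.388 0.158 0.058] [0.378 0.149 0.004] [0.396 0.169 0.067]
plug 0.39 [231. 255.] 30 [0.399 0.221 0.061] [0.392 0.215 0.027] [0.407 0.229 0.067]
plug 0.27 [215. 178.] 196 [0.618 0.275 0.076] [0.601 0.252 0.058] [0.639 0.295 0.087]
case 0.84 [367. 221.] 2854 [ 0.502 -0.19   0.082] [ 0.434 -0.288  0.002] [ 0.58  -0.106  0.087]
lid 0.57 [370. 215.] 1444 [ 0.508 -0.198  0.083] [ 0.461 -0.275  0.079] [ 0.555 -0.121  0.088]
plate 0.87 [237. 198.] 2867 [0.559 0.213 0.05 ] [0.466 0.131 0.045] [0.667 0.31  0.055]
vblock 0.45 [216. 177.] 212 [0.62  0.276 0.076] [0.601 0.253 0.052] [0.641 0.303 0.088]
stored_mid 0.27 [368. 219.] 1413 [ 0.509 -0.198  0.084] [ 0.464 -0.274  0.079] [ 0.555 -0.123  0.088]
side [ 0.24438012 -0.6421602   0.62499137]
plug 0.63 [191. 195.] 63 [0.397 0.219 0.045] [0.389 0.215 0.029] [0.406 0.226 0.063]
plug 0.53 [192. 216.] 112 [0.383 0.154 0.029] [0.374 0.147 0.004] [0.392 0.159 0.063]
case 0.72 [287. 305.] 6703 [ 0.488 -0.248  0.081] [ 0.43  -0.307  0.004] [ 0.557 -0.119  0.085]
plate 0.78 [241. 188.] 2590 [0.551 0.186 0.05 ] [0.453 0.119 0.009] [0.675 0.298 0.053]
vblock 0.71 [257. 167.] 231 [0.617 0.258 0.073] [0.6   0.252 0.05 ] [0.641 0.296 0.086]
```

View pics/top0.png

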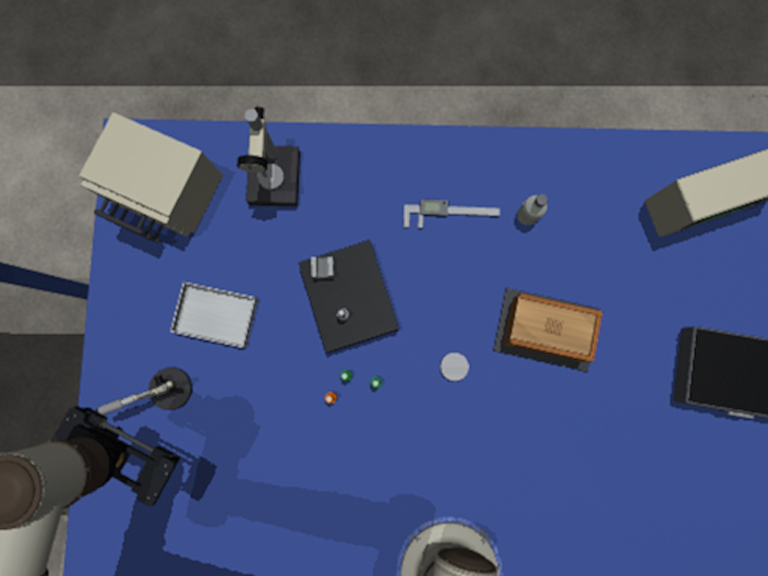

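View pics/side0.png

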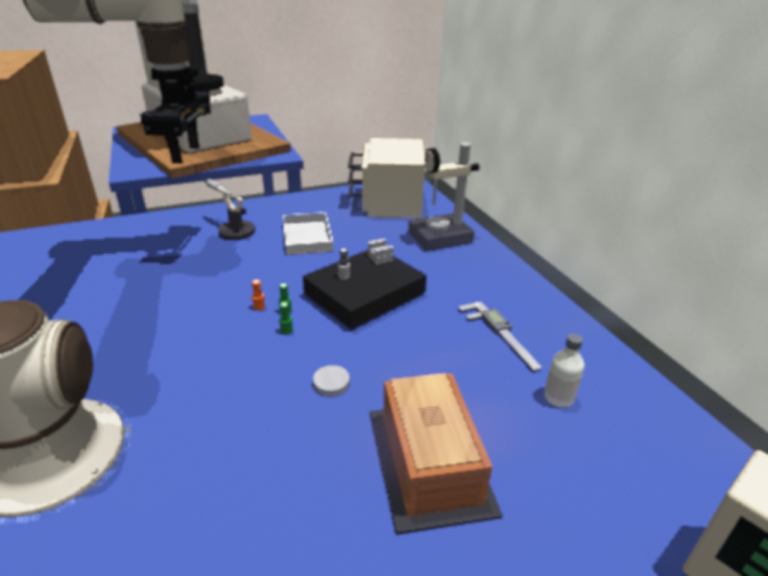

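The top picture shows the case at about (555,327), the plate at (348,297), the steel gauge at (342,314) and the V-block at (321,267). Candidates for the plug, in raw top pixels, are steel on the plate (228,209), green (231,251) and (251,255), and orange (220,265). Only the steel one stands on the granite and has the right colour. I'll confirm it in a crop.

```bash
python3 - <<'E'
from h import *
p=capture("top"); q=capture("side")
a=cv2.resize(p["frame"][150:260,190:280],(360,440),interpolation=cv2.INTER_CUBIC)
b=cv2.resize(p["frame"][185:250,325:410],(430,329),interpolation=cv2.INTER_CUBIC)
im=np.zeros((440,790,3),np.uint8); im[:,:360]=a; im[:329,360:]=b
cv2.imwrite("pics/crop1.png",im[...,::-1])
for n,c in(("top",p),("side",q)):
    P=pts(c)
    m=(P[:,2]>.072)&(P[:,2]<.1)&(abs(P[:,0]-.505)<.12)&(abs(P[:,1]+.2)<.15); T=P[m]
    A=np.c_[T[:,:2],np.ones(len(T))]; print(n,"plane",len(T),np.median(T[:,2]),np.linalg.lstsq(A,T[:,2],rcond=None)[0])
    r=cv2.minAreaRect((T[:,:2]*1000).astype(np.float32)); print(r, np.round(cv2.boxPoints(r)))
    k=(P[:,2]>.056)&(abs(P[:,0]-.535)<.05)&(abs(P[:,1]-.22)<.05)&(P[:,2]<.13); K=P[k]
    print("plug pts",len(K)); print(np.round(K[np.argsort(-K[:,2])][:60:2],3).tolist())
    # mat
    k=(P[:,2]>-.005)&(P[:,2]<.014)&(abs(P[:,0]-.505)<.1)&(abs(P[:,1]+.2)<.13)
    v,u=np.nonzero(c["z_map"]>0); col=c["frame"][v,u].astype(int)
    kk=k&(col[:,2]<80)&(col.max(1)<80); print("mat z",kk.sum(),np.median(P[kk,2]) if kk.any() else 0)
E
```

```text
top plane 1955 0.08333453395978241 [0.00373488 0.00051709 0.08153041]
((507.56610107421875, -203.7513885498047), (172.35986328125, 104.73704528808594), 78.49307250976562) [[ 439. -278.]
 [ 542. -299.]
 [ 576. -130.]
 [ 473. -109.]]
plug pts 59
[[0.527, 0.222, 0.114], [0.526, 0.231, 0.114], [0.521, 0.225, 0.113], [0.524, 0.222, 0.113], [0.52, 0.234, 0.112], [0.53, 0.229, 0.112], [0.53, 0.235, 0.111], [0.518, 0.231, 0.111], [0.533, 0.229, 0.11], [0.524, 0.229, 0.11], [0.527, 0.235, 0.11], [0.518, 0.226, 0.105], [0.519, 0.224, 0.09], [0.532, 0.225, 0.083], [0.517, 0.225, 0.082], [0.517, 0.237, 0.081], [0.517, 0.231, 0.081], [0.514, 0.231, 0.081], [0.533, 0.222, 0.081], [0.52, 0.237, 0.08], [0.536, 0.225, 0.079], [0.517, 0.234, 0.079], [0.536, 0.229, 0.078], [0.53, 0.219, 0.077], [0.52, 0.24, 0.077], [0.518, 0.222, 0.076], [0.515, 0.223, 0.066], [0.535, 0.221, 0.057], [0.495, 0.192, 0.056], [0.523, 0.199, 0.056]]
mat z 653 0.0063155550736831165
side plane 3640 0.08339559026296342 [0.00885136 0.00957813 0.08060953]
((506.5202331542969, -202.65830993652344), (174.758056640625, 104.95452117919922), 78.631591796875) [[ 438. -278.]
 [ 541. -299.]
 [ 575. -127.]
 [ 472. -107.]]
plug pts 125
[[0.526, 0.237, 0.114], [0.523, 0.238, 0.113], [0.525, 0.225, 0.113], [0.521, 0.233, 0.113], [0.522, 0.226, 0.113], [0.517, 0.23, 0.112], [0.527, 0.221, 0.111], [0.521, 0.224, 0.111], [0.52, 0.229, 0.108], [0.518, 0.232, 0.108], [0.519, 0.226, 0.107], [0.525, 0.226, 0.105], [0.521, 0.224, 0.104], [0.525, 0.226, 0.102], [0.518, 0.224, 0.101], [0.521, 0.225, 0.1], [0.52, 0.221, 0.099], [0.518, 0.225, 0.098], [0.517, 0.231, 0.094], [0.526, 0.222, 0.094], [0.521, 0.225, 0.093], [0.517, 0.232, 0.091], [0.521, 0.225, 0.09], [0.519, 0.228, 0.089], [0.528, 0.226, 0.088], [0.519, 0.228, 0.085], [0.527, 0.225, 0.085], [0.518, 0.224, 0.084], [0.532, 0.228, 0.083], [0.515, 0.236, 0.082]]
mat z 1338 0.00648817657467427
```

View pics/crop1.png

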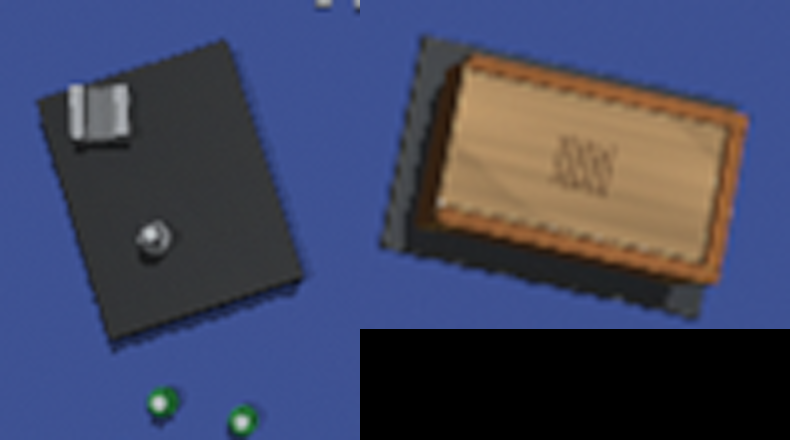

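The crop confirms the steel two-step gauge on the granite at crop (153,238), beside the V-block at (98,110). On the case, the end wall shows at the right, so the lid opens to the left, towards world +y. Case yaw is about -11.5°. I'm moving over the lid with the fingers shut.

drive_tool([
  [0,9,-32.6,0,0,0,-0.053],
  [0,9,-32.6,0,0,0,-0.053],
  [0,9,-32.6,0,0,0,-0.053],
  [0,9,-32.6,0,0,0,-0.053],
  [0,9,-32.6,0,0,0,-0.053],
])

```text
time_s: 1.22
tcp_pos: [0.3174, 0.398, 0.2416]
ee_rot: [[0.753, -0.658, 0.0], [-0.658, -0.753, 0.0], [-0.0, -0.0, -1.0]]
wrist_force: [1.3, -0.8, 0.9]
gripper_width: 0.706
gripper_force: 0.0
```

drive_tool([
  [0,9,-32.6,0,0,0,-0.053],
  [0,9,-32.6,0,0,0,-0.053],
  [0,9,-32.6,0,0,0,-0.053],
  [0,9,-32.6,0,0,0,-0.053],
  [0,9,-32.6,0,0,0,-0.053],
])

```text
time_s: 1.63
tcp_pos: [0.3624, 0.235, 0.2419]
ee_rot: [[0.555, -0.832, 0.001], [-0.832, -0.555, 0.001], [-0.0, -0.001, -1.0]]
wrist_force: [0.5, 0.4, 0.3]
gripper_width: 0.326
gripper_force: 0.0
```

drive_tool([
  [0,9,-32.6,0,0,0,-0.053],
  [0,9,-32.6,0,0,0,-0.053],
  [0,9,-32.6,0,0,0,-0.053],
  [0,9,-32.6,0,0,0,-0.053],
  [0,9,-32.6,0,0,0,-0.053],
])

```text
time_s: 2.05
tcp_pos: [0.4074, 0.072, 0.242]
ee_rot: [[0.317, -0.948, 0.001], [-0.948, -0.317, 0.001], [-0.0, -0.001, -1.0]]
wrist_force: [0.9, 0.0, -0.0]
gripper_width: 0.015
gripper_force: 0.0
```

drive_tool([
  [0,9,-32.6,0,0,0,-0.053],
  [0,9,-32.6,0,0,0,-0.053],
  [0,9,-32.6,0,0,0,-0.053],
  [0,9,-32.6,0,0,0,-0.053],
  [0,9,-32.6,0,0,0,-0.053],
])

```text
time_s: 2.47
tcp_pos: [0.4525, -0.0912, 0.2419]
ee_rot: [[0.057, -0.998, 0.001], [-0.998, -0.057, 0.0], [-0.0, -0.001, -1.0]]
wrist_force: [0.7, -0.1, -0.6]
gripper_width: 0.003
gripper_force: 0.0
```

drive_tool([
  [0,9,-32.6,0,0,0,-0.053],
  [0,9,-32.6,-20,0,0,-0.053],
  [0,9,-32.6,-25,0,0,-0.053],
  [0,9,-32.6,-30,0,0,-0.053],
  [0,9,-32.6,-30,0,0,-0.053],
])

```text
time_s: 2.88
tcp_pos: [0.4963, -0.2489, 0.1409]
ee_rot: [[-0.206, -0.978, 0.002], [-0.978, 0.206, -0.0], [-0.0, -0.002, -1.0]]
wrist_force: [0.6, 0.9, 0.6]
gripper_width: 0.008
gripper_force: 0.0
```

drive_tool([
  [0,0,0,-12,0,0,0],
  [0,0,0,-10,0,0,0],
  [0,0,0,-5,0,0,0],
  [0,0,0,-2,0,0,0],
  [0,0,0,0,0,0,0],
])

```text
time_s: 3.3
tcp_pos: [0.4961, -0.2464, 0.1131]
ee_rot: [[-0.202, -0.979, 0.001], [-0.979, 0.202, -0.0], [0.0, -0.001, -1.0]]
wrist_force: [-0.5, -0.7, 0.3]
gripper_width: 0.01
gripper_force: 0.0
```

drive_tool([
  [0,0,0,-1,0,0,0],
  [0,0,0,-1,0,0,0],
  [0,0,0,-1,0,0,0],
  [0,0,0,0,0,0,0],
  [0,0,0,0,0,0,0],
])

```text
time_s: 3.72
tcp_pos: [0.4959, -0.2469, 0.1099]
ee_rot: [[-0.203, -0.979, 0.001], [-0.979, 0.203, -0.0], [-0.0, -0.001, -1.0]]
wrist_force: [1.0, -0.2, 0.4]
gripper_width: 0.009
gripper_force: 0.0
```

drive_tool([
  [0,0,0,-2,0,0,0],
  [0,0,0,-2,0,0,0],
  [0,0,0,-1,0,0,0],
  [0,0,0,-0.5,0,0,0],
  [0,0,0,0,0,0,0],
])

```text
time_s: 4.13
tcp_pos: [0.4956, -0.2471, 0.1037]
ee_rot: [[-0.204, -0.979, -0.001], [-0.979, 0.204, 0.0], [0.0, 0.001, -1.0]]
wrist_force: [-0.2, 1.0, -1.0]
gripper_width: 0.005
gripper_force: 0.0
```

drive_tool([
  [0,0,0,-0.5,0,0,0],
  [0,0,0,0,0,0,0],
  [0,0,0,-0.5,0,0,0],
  [0,0,0,0,0,0,0],
])

```text
time_s: 4.47
tcp_pos: [0.4957, -0.247, 0.1029]
ee_rot: [[-0.204, -0.979, -0.0], [-0.979, 0.204, 0.0], [-0.0, 0.0, -1.0]]
wrist_force: [0.5, -0.0, -0.1]
gripper_width: 0.004
gripper_force: 0.0
```

drive_tool([
  [0,0,0,-0.5,0,0,0],
  [0,0,0,0,0,0,0],
  [0,0,0,0,0,0,0],
])

```text
time_s: 4.72
tcp_pos: [0.4959, -0.247, 0.1027]
ee_rot: [[-0.203, -0.979, 0.0], [-0.979, 0.203, -0.0], [0.0, -0.0, -1.0]]
wrist_force: [-0.0, 0.4, 1.6]
gripper_width: 0.007
gripper_force: 0.5
```

drive_tool([
  [0,0,0,-0.3,0,0,0],
  [0,0,0,0,0,0,0],
  [0,0,0,0,0,0,0],
])

```text
time_s: 4.97
tcp_pos: [0.4959, -0.2471, 0.1025]
ee_rot: [[-0.203, -0.979, 0.0], [-0.979, 0.203, -0.0], [0.0, -0.0, -1.0]]
wrist_force: [-0.7, -0.5, 2.9]
gripper_width: 0.004
gripper_force: 1.4
```

drive_tool([
  [0,0,0,-0.5,0,0,0],
  [0,0,0,-0.3,0,0,0],
  [0,0,0,0,0,0,0],
  [0,0,0,0,0,0,0],
])

```text
time_s: 5.3
tcp_pos: [0.496, -0.2471, 0.1021]
ee_rot: [[-0.203, -0.979, 0.0], [-0.979, 0.203, -0.0], [0.0, -0.001, -1.0]]
wrist_force: [-1.6, 1.0, 5.4]
gripper_width: 0.005
gripper_force: 3.0
```

drive_tool([
  [0,0,0,-0.3,0,0,0],
  [0,0,0,0,0,0,0],
  [0,0,0,0,0,0,0],
])

```text
time_s: 5.55
tcp_pos: [0.4959, -0.2471, 0.102]
ee_rot: [[-0.203, -0.979, 0.001], [-0.979, 0.203, -0.0], [0.0, -0.001, -1.0]]
wrist_force: [-2.4, 1.7, 6.8]
gripper_width: 0.005
gripper_force: 3.5
```

drive_tool([
  [0,0,0,-0.6,0,0,0],
  [0,0,0,-0.5,0,0,0],
  [0,0,0,0,0,0,0],
  [0,0,0,0,0,0,0],
])

```text
time_s: 5.88
tcp_pos: [0.496, -0.2471, 0.1017]
ee_rot: [[-0.203, -0.979, 0.001], [-0.979, 0.203, -0.001], [0.0, -0.001, -1.0]]
wrist_force: [-2.9, 2.4, 11.4]
gripper_width: 0.009
gripper_force: 5.4
```

drive_tool([
  [0,0.4,2,0,0,0,0],
  [0,0.4,2,0,0,0,0],
  [0,0.4,2,0,0,0,0],
  [0,0.4,2,0,0,0,0],
  [0,0.4,2,0,0,0,0],
])

```text
time_s: 6.3
tcp_pos: [0.4976, -0.2388, 0.1018]
ee_rot: [[-0.203, -0.979, 0.0], [-0.979, 0.203, -0.003], [0.003, -0.001, -1.0]]
wrist_force: [-3.3, -6.1, 9.0]
gripper_width: 0.01
gripper_force: 4.8
```

drive_tool([
  [0,0.4,2,-0.4,0,0,0],
  [0,0.4,2,-0.4,0,0,0],
  [0,0.4,2,0,0,0,0],
  [0,0.4,2,0,0,0,0],
  [0,0.4,2,0,0,0,0],
])

```text
time_s: 6.72
tcp_pos: [0.4997, -0.2289, 0.1015]
ee_rot: [[-0.202, -0.979, 0.0], [-0.979, 0.202, -0.003], [0.003, -0.001, -1.0]]
wrist_force: [-4.7, -5.9, 12.3]
gripper_width: 0.009
gripper_force: 6.2
```

```bash
cat >> h.py <<'E'
C=np.array([.5074,-.2052]); Y=np.array([.199,.980]); X=np.array([.980,-.199])
def lid_end(c):
    # +y extent of lid top along the case axis, in rows of case x clear of the tool
    P=pts(c); L=np.c_[(P[:,:2]-C)@X,(P[:,:2]-C)@Y,P[:,2]]
    o=[]
    for a in (-36,-30,-24,24,30,36):
        k=(abs(L[:,0]-a/1e3)<.004)&(abs(L[:,2]-.083)<.006)&(abs(L[:,1])<.25); o.append(round(L[k,1].max()*1e3,1) if k.any() else None)
    return o
E
python3 - <<'E'
from h import *
for n in("top","side"):
    p=capture(n); print(n,lid_end(p))
E
```

```text
top [np.float64(-11.6), np.float64(-11.1), np.float64(-5.8), None, None, None]
side [np.float64(106.2), np.float64(105.0), np.float64(103.3), np.float64(1.2), np.float64(4.6), np.float64(5.6)]
```

drive_tool([
  [0,0.6,3,0,0,0,0],
  [0,0.6,3,0,0,0,0],
  [0,0.6,3,0,0,0,0],
  [0,0.6,3,0,0,0,0],
  [0,0.6,3,0,0,0,0],
])

```text
time_s: 7.23
tcp_pos: [0.5027, -0.2138, 0.1015]
ee_rot: [[-0.202, -0.979, 0.0], [-0.979, 0.202, -0.003], [0.003, -0.001, -1.0]]
wrist_force: [-4.4, -5.9, 12.3]
gripper_width: 0.005
gripper_force: 6.3
```

drive_tool([
  [0,0.6,3,0,0,0,0],
  [0,0.6,3,0,0,0,0],
  [0,0.6,3,0,0,0,0],
  [0,0.6,3,0,0,0,0],
  [0,0.6,3,0,0,0,0],
])

```text
time_s: 7.65
tcp_pos: [0.5057, -0.1988, 0.1015]
ee_rot: [[-0.202, -0.979, 0.0], [-0.979, 0.202, -0.003], [0.003, -0.001, -1.0]]
wrist_force: [-5.1, -4.9, 13.2]
gripper_width: 0.004
gripper_force: 6.4
```

drive_tool([
  [0,0.5,3,0,0,0,0],
  [0,0.5,3,0,0,0,0],
  [0,0.5,3,0,0,0,0],
  [0,0.5,3,0,0,0,0],
  [0,0.5,3,0,0,0,0],
])

```text
time_s: 8.07
tcp_pos: [0.5087, -0.1838, 0.1015]
ee_rot: [[-0.202, -0.979, 0.001], [-0.979, 0.202, -0.003], [0.003, -0.002, -1.0]]
wrist_force: [-3.9, -5.8, 11.7]
gripper_width: 0.008
gripper_force: 6.1
```

drive_tool([
  [0,0.5,3,0,0,0,0],
  [0,0.5,3,0,0,0,0],
  [0,0.5,3,0,0,0,0],
  [0,0.5,3,0,0,0,0],
  [0,0.5,3,0,0,0,0],
])

```text
time_s: 8.48
tcp_pos: [0.5116, -0.1687, 0.1015]
ee_rot: [[-0.202, -0.979, 0.002], [-0.979, 0.202, -0.003], [0.003, -0.003, -1.0]]
wrist_force: [-3.0, -5.8, 11.9]
gripper_width: 0.007
gripper_force: 5.9
```

```bash
python3 - <<'E'
from h import *
for n in("top","side"):
    p=capture(n); print(n,lid_end(p))
E
```

```text
top [np.float64(70.2), np.float64(63.1), np.float64(27.0), None, None, None]
side [np.float64(157.0), np.float64(155.6), np.float64(158.4), np.float64(68.7), np.float64(74.9), np.float64(76.8)]
```

drive_tool([
  [0,0.5,2.5,0,0,0,0],
  [0,0.5,2.5,0,0,0,0],
  [0,0.5,2.5,0,0,0,0],
  [0,0.5,2.5,0,0,0,0],
  [0,0,0,0,0,0,0],
])

```text
time_s: 9.0
tcp_pos: [0.5137, -0.1585, 0.1015]
ee_rot: [[-0.202, -0.979, 0.002], [-0.979, 0.202, -0.003], [0.003, -0.003, -1.0]]
wrist_force: [-3.1, -4.9, 11.6]
gripper_width: 0.006
gripper_force: 6.0
```

drive_tool([
  [0,0.2,1,0,0,0,0],
  [0,0.2,1,0,0,0,0],
  [0,0.2,1,0,0,0,0],
  [0,0,0,0,0,0,0],
])

```text
time_s: 9.33
tcp_pos: [0.5146, -0.1561, 0.1016]
ee_rot: [[-0.202, -0.979, 0.003], [-0.979, 0.202, -0.004], [0.003, -0.004, -1.0]]
wrist_force: [-2.1, -7.6, 11.7]
gripper_width: 0.005
gripper_force: 5.7
```

drive_tool([
  [0,0,0,3,0,0,0],
  [0,0,0,15,0,0,0],
  [0,0,0,30,0,0,0],
  [30,0,10,30,0,0,0],
  [45,1,25,22,0,0,0],
])

```text
time_s: 9.75
tcp_pos: [0.5148, -0.1202, 0.2009]
ee_rot: [[-0.207, -0.978, 0.002], [-0.978, 0.207, -0.001], [0.0, -0.002, -1.0]]
wrist_force: [0.6, 0.3, 0.1]
gripper_width: 0.084
gripper_force: 0.0
```

drive_tool([
  [45,1,35,0,0,0,0],
  [45,1,35,0,0,0,0],
  [45,1,35,0,0,0,0],
  [45,1,35,0,0,0,0],
  [45,1,35,0,0,0,0],
])

```text
time_s: 10.17
tcp_pos: [0.5189, 0.0577, 0.1989]
ee_rot: [[-0.204, -0.979, -0.0], [-0.979, 0.204, 0.0], [-0.0, 0.0, -1.0]]
wrist_force: [1.1, 0.5, 0.0]
gripper_width: 0.417
gripper_force: 0.0
```

drive_tool([
  [45,1,35,0,0,0,0],
  [45,1,35,0,0,0,0],
  [45,1,35,0,0,0,0],
  [45,1,30,0,0,0,0],
  [45,0,5,0,0,0,0],
])

```text
time_s: 10.58
tcp_pos: [0.5236, 0.2002, 0.1985]
ee_rot: [[-0.2, -0.98, 0.001], [-0.98, 0.2, 0.001], [-0.001, -0.0, -1.0]]
wrist_force: [-0.9, -0.1, 0.7]
gripper_width: 0.448
gripper_force: 0.0
```

```bash
python3 - <<'E'
from h import *
p=capture("top"); q=capture("side"); print(sense()["tcp_pos"])
for n,c in(("top",p),("side",q)):
    print(n,lid_end(c))
    P=pts(c)
    k=(P[:,2]>.056)&(abs(P[:,0]-.525)<.02)&(abs(P[:,1]-.229)<.02)&(P[:,2]<.118); K=P[k]
    t=K[K[:,2]>.109]; s=K[K[:,2]<.109]
    print("plug",len(K),len(t),t.mean(0) if len(t) else "", K[:,2].max() if len(K) else "")
    L=np.c_[(P[:,:2]-C)@X,(P[:,:2]-C)@Y,P[:,2]]
    for nm,b in(("-y",-.08),):
        e=(abs(L[:,1]+.02)<.05)&(L[:,2]>.079)&(L[:,2]<.088)&(abs(L[:,0])<.06)
        print("walls x",np.percentile(L[e&(L[:,0]<0),0],[1,50,99])*1e3,np.percentile(L[e&(L[:,0]>0),0],[1,50,99])*1e3)
        e=(L[:,1]<-.06)&(L[:,1]>-.1)&(L[:,2]>.079)&(L[:,2]<.088)&(abs(L[:,0])<.04); print("wall -y",np.percentile(L[e,1],[2,50,98])*1e3)
    # stored mid top
    e=(abs(L[:,1])<.015)&(abs(L[:,0])<.015)&(L[:,2]>.068)&(L[:,2]<.079); print("mid top",e.sum(),L[e].mean(0)*1e3 if e.any() else "")
a=cv2.resize(p["frame"][185:250,315:410],(475,325),interpolation=cv2.INTER_CUBIC)
b=cv2.resize(q["frame"][230:360,230:350],(300,325),interpolation=cv2.INTER_CUBIC)
cv2.imwrite("pics/crop2.png",np.hstack([a,b])[...,::-1])
E
```

```text
[0.52298173 0.19729176 0.19833691]
top [np.float64(177.0), np.float64(177.0), np.float64(176.3), np.float64(177.4), np.float64(177.4), np.float64(175.9)]
plug 0 0  
walls x [-52.20983242 -44.62759315  -1.70078945] [ 1.80004811 43.73426974 51.40442038]
wall -y [-84.25641235 -78.52482926 -73.68886797]
mid top 21 [-1.04945968  0.85218529 74.29424005]
side [np.float64(176.0), np.float64(177.6), np.float64(177.8), np.float64(178.5), np.float64(176.2), np.float64(176.1)]
plug 126 16 [0.52333573 0.22990812 0.11240083] 0.11449781414411163
walls x [-53.37714146 -46.00865791  -1.28605103] [ 1.52628786 42.26555239 50.29940328]
wall -y [-84.32804559 -80.38145824 -73.69050997]
mid top 53 [-2.1380161  -0.43793876 73.46527244]
```

View pics/crop2.png

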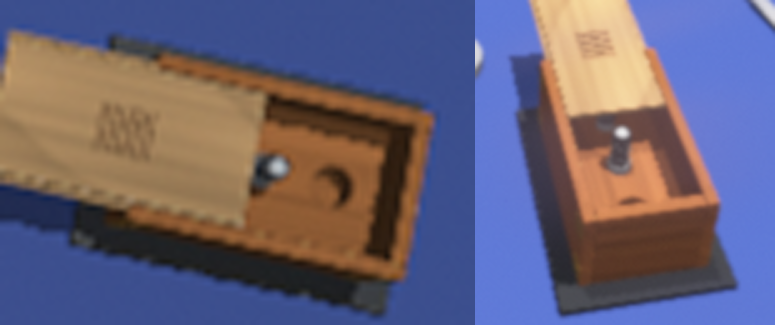

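The lid is fully open: its end reads 177 mm, which is 85 + 92. The empty bore shows at crop (333,187) and the middle gauge at (270,170). Next I grasp the plug.

drive_tool([
  [45,0.5,11,0,0,0,0],
  [45,0.5,11,0,0,0,0],
  [45,0.5,10,0,0,0,0],
  [45,0,0,0,0,0,0],
  [45,0,0,0,0,0,0],
])

```text
time_s: 11.1
tcp_pos: [0.5249, 0.2282, 0.1991]
ee_rot: [[-0.203, -0.979, -0.0], [-0.979, 0.203, -0.0], [0.0, 0.0, -1.0]]
wrist_force: [-0.1, -0.8, -0.5]
gripper_width: 0.448
gripper_force: 0.0
```

drive_tool([
  [45,0,0,-25,0,0,0],
  [45,0,0,-25,0,0,0],
  [45,0,0,-15,0,0,0],
  [45,0,0,-4,0,0,0],
  [45,0,0,0,0,0,0],
])

```text
time_s: 11.52
tcp_pos: [0.5244, 0.2271, 0.1291]
ee_rot: [[-0.204, -0.979, -0.002], [-0.979, 0.204, -0.002], [0.002, 0.002, -1.0]]
wrist_force: [0.3, -0.2, -0.2]
gripper_width: 0.451
gripper_force: 0.0
```

```bash
python3 - <<'E'
from h import *
print(sense()["tcp_pos"])
q=capture("side"); p=capture("top")
a=cv2.resize(q["frame"][120:210,180:280],(400,360),interpolation=cv2.INTER_CUBIC)
b=cv2.resize(p["frame"][150:240,180:280],(400,360),interpolation=cv2.INTER_CUBIC)
cv2.imwrite("pics/crop3.png",np.hstack([a,b])[...,::-1])
E
```

```text
[0.52439358 0.22710155 0.12910225]
```

View pics/crop3.png

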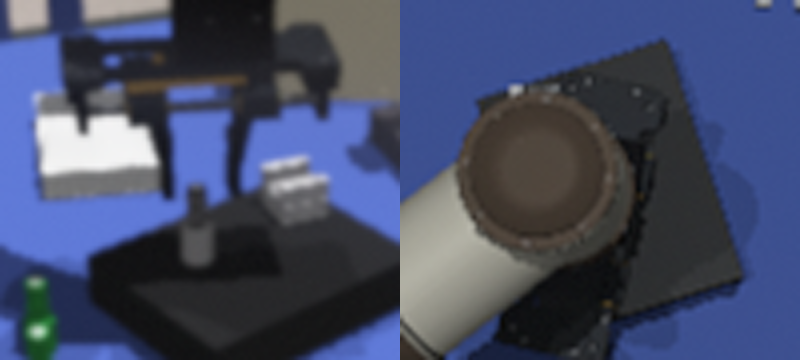

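Side view: the handle at crop (197,200) lies between the fingers at (168,190) and (236,190), clear of the V-block at (297,190). Continuing down and closing.

drive_tool([
  [45,0,2,-6,0,0,0],
  [45,0,0,-8,0,0,0],
  [45,0,0,-8,0,0,0],
  [45,0,0,-3,0,0,0],
  [45,0,0,0,0,0,0],
])

```text
time_s: 12.03
tcp_pos: [0.5242, 0.2295, 0.1039]
ee_rot: [[-0.204, -0.979, -0.002], [-0.979, 0.204, -0.001], [0.002, 0.002, -1.0]]
wrist_force: [-1.6, 0.8, 0.0]
gripper_width: 0.45
gripper_force: 0.0
```

drive_tool([
  [35,0,0,0,0,0,0],
  [28,0,0,0,0,0,0],
  [24,0,0,0,0,0,0],
  [20,0,0,0,0,0,0],
  [16,0,0,0,0,0,0],
])

```text
time_s: 12.45
tcp_pos: [0.5248, 0.23, 0.1055]
ee_rot: [[-0.204, -0.979, 0.0], [-0.979, 0.204, 0.0], [-0.0, -0.0, -1.0]]
wrist_force: [-1.3, -0.1, 0.2]
gripper_width: 0.199
gripper_force: 0.4
```

drive_tool([
  [10,0,0,0,0,0,0],
  [0,0,0,0,0,0,0],
  [0,0,0,0,0,0,0],
  [0,0,0,0,0,0,0],
])

```text
time_s: 12.78
tcp_pos: [0.5248, 0.23, 0.1054]
ee_rot: [[-0.203, -0.979, 0.0], [-0.979, 0.203, 0.0], [-0.0, -0.0, -1.0]]
wrist_force: [-1.4, 1.1, 1.5]
gripper_width: 0.177
gripper_force: 29.9
```

drive_tool([
  [0,0,0,4,0,0,0],
  [0,0,0,16,0,0,0],
  [0,0,0,25,0,0,0],
  [0,0,0,25,0,0,0],
  [0,0,0,20,0,0,0],
])

```text
time_s: 13.2
tcp_pos: [0.5251, 0.23, 0.1966]
ee_rot: [[-0.203, -0.979, 0.001], [-0.979, 0.203, 0.0], [-0.0, -0.001, -1.0]]
wrist_force: [-0.3, 0.2, -2.9]
gripper_width: 0.175
gripper_force: 29.9
```

drive_tool([
  [0,-1,-15,0,0,0,0],
  [0,-2,-30,0,0,0,0],
  [0,-2,-36,0,0,0,0],
  [0,-2,-36,0,0,0,0],
  [0,-2,-36,0,0,0,0],
])

```text
time_s: 13.62
tcp_pos: [0.5145, 0.075, 0.1941]
ee_rot: [[-0.203, -0.979, -0.002], [-0.979, 0.203, -0.001], [0.001, 0.002, -1.0]]
wrist_force: [0.3, -0.6, -1.8]
gripper_width: 0.173
gripper_force: 29.9
```

drive_tool([
  [0,-2,-36,0,0,0,0],
  [0,-2,-36,0,0,0,0],
  [0,-2,-36,0,0,0,0],
  [0,-2,-36,0,0,0,0],
  [0,-2,-36,0,0,0,0],
])

```text
time_s: 14.03
tcp_pos: [0.5043, -0.1051, 0.1942]
ee_rot: [[-0.204, -0.979, -0.002], [-0.979, 0.204, 0.0], [0.0, 0.002, -1.0]]
wrist_force: [0.2, 0.1, -1.9]
gripper_width: 0.176
gripper_force: 29.9
```

drive_tool([
  [0,-2,-36,0,0,0,0],
  [0,-2,-36,0,0,0,0],
  [0,-2,-30,0,0,0,0],
  [0,-2,-30,0,0,0,0],
  [0,0,-15,0,0,0,0],
])

```text
time_s: 14.45
tcp_pos: [0.496, -0.253, 0.1939]
ee_rot: [[-0.207, -0.978, -0.002], [-0.978, 0.207, 0.0], [0.0, 0.002, -1.0]]
wrist_force: [0.2, 0.3, -1.9]
gripper_width: 0.179
gripper_force: 29.9
```

drive_tool([
  [0,0,0,0,0,0,0],
  [0,0,0,0,0,0,0],
  [0,0,0,0,0,0,0],
])

```text
time_s: 14.7
tcp_pos: [0.4971, -0.2496, 0.1944]
ee_rot: [[-0.204, -0.979, -0.002], [-0.979, 0.204, 0.001], [-0.0, 0.002, -1.0]]
wrist_force: [0.5, -0.2, -1.5]
gripper_width: 0.175
gripper_force: 29.9
```

```bash
cat >> h.py <<'E'
C=np.array([.5065,-.2050])
def local(P): return np.c_[(P[:,:2]-C)@X*1e3,(P[:,:2]-C)@Y*1e3,P[:,2]*1e3]
E
python3 - <<'E'
from h import *
s=sense(); t=s["tcp_pos"]; print(t,local(t[None]),s["gripper_force"],s["wrist_force"])
for n in("top","side"):
    q=capture(n); L=local(pts(q)); T=local(t[None])[0]
    k=(abs(L[:,0]-T[0])<20)&(abs(L[:,1]-T[1])<25)&(L[:,2]<t[2]*1e3-20)&(L[:,2]>t[2]*1e3-62); K=L[k]
    print(n,len(K))
    for z0 in range(int(T[2]-62),int(T[2]-18),6):
        m=(K[:,2]>=z0)&(K[:,2]<z0+6)
        if m.sum()>3: print(z0,m.sum(),np.round([K[m,0].min(),K[m,0].max(),K[m,1].min(),K[m,1].max()],1))
    if n=="side":
        cc=q["R"]@t+q["t"]; u,v=int(q["fx"]*cc[0]/cc[2]+q["cx"]),int(q["fy"]*cc[1]/cc[2]+q["cy"]); print(u,v)
        save(q,"s4.png",(max(u-60,0),max(v-50,0),u+70,v+110),4); cam=-q["R"].T@q["t"]; print(local(cam[None]))
E
```

```text
[ 0.49710656 -0.24964127  0.19438575] [[ -0.32195532 -45.61774286 194.38575271]] 29.9381611822173 [ 0.48139092 -0.20856273 -1.53310429]
top 0
side 184
138 16 [-11.    8.3 -55.3 -41.4]
144 31 [-11.3  11.9 -56.4 -41.7]
150 30 [-11.1  10.3 -56.4 -44.5]
156 35 [-10.9   8.7 -56.7 -42.7]
162 33 [-11.3  11.3 -57.3 -43.7]
168 38 [ -8.   11.  -56.  -42.1]
300 254
[[-169.88259871 -480.57885098  624.99136844]]
```

View pics/s4.png

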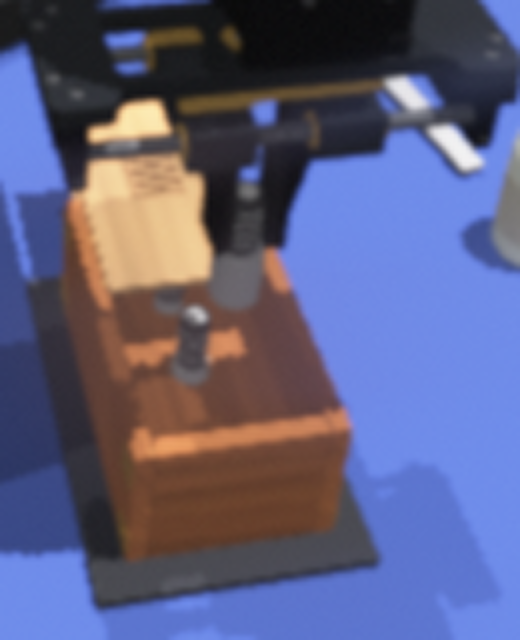

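The gauge hangs plumb in the jaws at crop (235,240), over the open case with the middle gauge at (190,345). I'll fit circles to the held gauge and the middle one to get the relative offset.

```bash
python3 - <<'E'
from h import *
from scipy.optimize import least_squares
t=sense()["tcp_pos"]; T=local(t[None])[0]
for i in range(2):
    q=capture("side"); L=local(pts(q))
    def fit(c,R,z0,z1,w):
        K=L[(np.hypot(L[:,0]-c[0],L[:,1]-c[1])<R+w)&(L[:,2]>z0)&(L[:,2]<z1)]
        r=least_squares(lambda a:np.hypot(K[:,0]-a[0],K[:,1]-a[1])-R,c,loss="soft_l1"); return len(K),np.round(r.x,2)
    print("held",fit(T[:2],12,T[2]-54,T[2]-27,4),"mid",fit([0,0],8,47,70,3), "lid/-y wall")
E
```

```text
held (142, array([  1.11, -43.21])) mid (64, array([-0.19,  1.74])) lid/-y wall
held (136, array([  1.35, -43.17])) mid (63, array([-0.25,  1.71])) lid/-y wall
```

drive_tool([
  [0,-1.3,-0.8,-20,0,0,0],
  [0,0,0,-25,0,0,0],
  [0,0,0,-25,0,0,0],
  [0,0,0,-16,0,0,0],
  [0,0,0,-5,0,0,0],
])

```text
time_s: 15.32
tcp_pos: [0.4948, -0.2496, 0.1014]
ee_rot: [[-0.203, -0.979, -0.006], [-0.979, 0.203, 0.002], [-0.001, 0.006, -1.0]]
wrist_force: [-1.3, -0.6, -1.8]
gripper_width: 0.174
gripper_force: 29.9
```

drive_tool([
  [0,0,0,-1,0,0,0],
  [0,0,0,0,0,0,0],
  [0,0,0,0,0,0,0],
  [0,0,0,0,0,0,0],
])

```text
time_s: 15.65
tcp_pos: [0.4976, -0.2509, 0.1047]
ee_rot: [[-0.203, -0.979, 0.003], [-0.979, 0.203, -0.001], [0.0, -0.003, -1.0]]
wrist_force: [-0.2, -0.0, -1.7]
gripper_width: 0.173
gripper_force: 29.9
```

```bash
python3 - <<'E'
from h import *
from scipy.optimize import least_squares
t=sense()["tcp_pos"]; T=local(t[None])[0]; print(T)
q=capture("side"); L=local(pts(q))
def fit(c,R,z0,z1,w):
    K=L[(np.hypot(L[:,0]-c[0],L[:,1]-c[1])<R+w)&(L[:,2]>z0)&(L[:,2]<z1)]
    r=least_squares(lambda a:np.hypot(K[:,0]-a[0],K[:,1]-a[1])-R,c,loss="soft_l1"); return len(K),np.round(r.x,2)
print("held",fit(T[:2],12,T[2]-54,T[2]-27,4),"mid",fit([0,0],8,47,70,3))
cc=q["R"]@t+q["t"]; u,v=int(q["fx"]*cc[0]/cc[2]+q["cx"]),int(q["fy"]*cc[1]/cc[2]+q["cy"])
save(q,"s5.png",(u-50,v-25,u+50,v+75),6)
E
```

```text
[  0.40795178 -46.80301698 104.65670745]
held (88, array([  1.42, -44.93])) mid (17, array([-0.08,  1.65]))
```

View pics/s5.png

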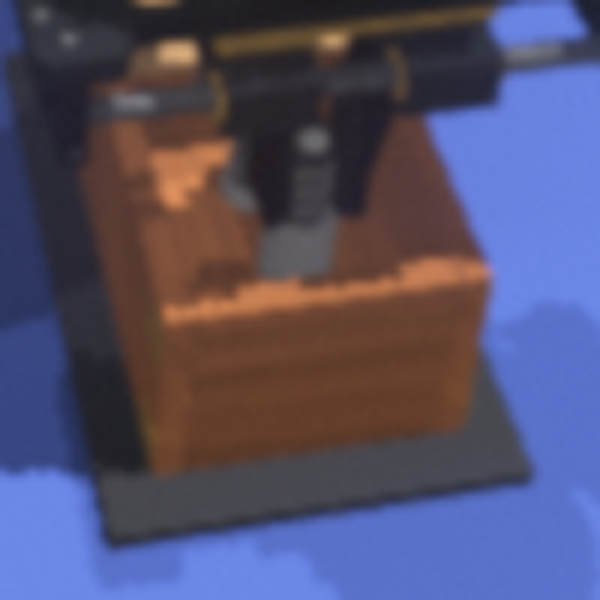

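drive_tool([
  [0,-1.4,0.9,0,0,0,0],
  [0,0,0,-3,0,0,0],
  [0,0,0,-3,0,0,0],
  [0,0,0,-2,0,0,0],
  [0,0,0,0,0,0,0],
])

```text
time_s: 16.12
tcp_pos: [0.4947, -0.2498, 0.0945]
ee_rot: [[-0.204, -0.979, -0.001], [-0.979, 0.204, 0.0], [-0.0, 0.001, -1.0]]
wrist_force: [0.5, 0.5, -1.7]
gripper_width: 0.179
gripper_force: 29.9
```

drive_tool([
  [0,0,0,-1,0,0,0],
  [0,0,0,-1,0,0,0],
  [0,0,0,-1,0,0,0],
  [0,0,0,0,0,0,0],
  [0,0,0,0,0,0,0],
])

```text
time_s: 16.53
tcp_pos: [0.4952, -0.2499, 0.0921]
ee_rot: [[-0.204, -0.979, -0.0], [-0.979, 0.204, 0.0], [0.0, 0.0, -1.0]]
wrist_force: [-0.2, -0.2, -2.2]
gripper_width: 0.177
gripper_force: 29.9
```

```bash
python3 - <<'E'
from h import *
from scipy.optimize import least_squares
t=sense()["tcp_pos"]; T=local(t[None])[0]; print(T)
q=capture("side"); L=local(pts(q))
def fit(c,R,z0,z1,w):
    K=L[(np.hypot(L[:,0]-c[0],L[:,1]-c[1])<R+w)&(L[:,2]>z0)&(L[:,2]<z1)]
    r=least_squares(lambda a:np.hypot(K[:,0]-a[0],K[:,1]-a[1])-R,c,loss="soft_l1"); return len(K),np.round(r.x,2)
print("held",fit(T[:2],12,T[2]-54,T[2]-27,4))
E
```

```text
[ -2.17846514 -46.30362521  92.11222001]
held (38, array([ -1.06, -44.25]))
```

drive_tool([
  [0,0.7,-0.1,0,0,0,0],
  [0,0,0,0,0,0,0],
  [0,0,0,-0.7,0,0,0],
  [0,0,0,-0.7,0,0,0],
  [0,0,0,0,0,0,0],
])

```text
time_s: 17.0
tcp_pos: [0.4957, -0.25, 0.0906]
ee_rot: [[-0.204, -0.979, -0.0], [-0.979, 0.204, 0.0], [-0.0, 0.0, -1.0]]
wrist_force: [-0.3, 0.1, -1.4]
gripper_width: 0.168
gripper_force: 29.9
```

drive_tool([
  [0,0,0,-0.7,0,0,0],
  [0,0,0,-0.7,0,0,0],
  [0,0,0,0,0,0,0],
])

```text
time_s: 17.25
tcp_pos: [0.4958, -0.25, 0.0892]
ee_rot: [[-0.204, -0.979, -0.0], [-0.979, 0.204, 0.0], [-0.0, 0.0, -1.0]]
wrist_force: [-0.2, 0.5, -2.1]
gripper_width: 0.168
gripper_force: 29.9
```

drive_tool([
  [0,0,0,-1,0,0,0],
  [0,0,0,-1,0,0,0],
  [0,0,0,-1,0,0,0],
  [0,0,0,0,0,0,0],
])

```text
time_s: 17.58
tcp_pos: [0.4957, -0.25, 0.0861]
ee_rot: [[-0.204, -0.979, -0.001], [-0.979, 0.204, 0.0], [-0.0, 0.001, -1.0]]
wrist_force: [-0.4, 0.3, -1.5]
gripper_width: 0.168
gripper_force: 29.9
```

drive_tool([
  [0,0,0,-1,0,0,0],
  [0,0,0,-1,0,0,0],
  [0,0,0,-1,0,0,0],
  [0,0,0,0,0,0,0],
])

```text
time_s: 17.92
tcp_pos: [0.4957, -0.25, 0.0831]
ee_rot: [[-0.204, -0.979, -0.001], [-0.979, 0.204, 0.0], [-0.0, 0.001, -1.0]]
wrist_force: [-0.0, -1.0, -2.0]
gripper_width: 0.174
gripper_force: 29.9
```

drive_tool([
  [0,0,0,-1.5,0,0,0],
  [0,0,0,-1.5,0,0,0],
  [0,0,0,-1.5,0,0,0],
  [0,0,0,-1.5,0,0,0],
  [0,0,0,0,0,0,0],
])

```text
time_s: 18.33
tcp_pos: [0.4956, -0.25, 0.077]
ee_rot: [[-0.204, -0.979, -0.001], [-0.979, 0.204, 0.0], [-0.0, 0.001, -1.0]]
wrist_force: [-0.1, 0.1, -1.6]
gripper_width: 0.176
gripper_force: 29.9
```

drive_tool([
  [0,0,0,-1.5,0,0,0],
  [0,0,0,-1.5,0,0,0],
  [0,0,0,-1.5,0,0,0],
  [0,0,0,-1,0,0,0],
  [0,0,0,0,0,0,0],
])

```text
time_s: 18.75
tcp_pos: [0.4957, -0.25, 0.0716]
ee_rot: [[-0.204, -0.979, -0.001], [-0.979, 0.204, 0.0], [-0.0, 0.001, -1.0]]
wrist_force: [0.3, 0.1, -2.2]
gripper_width: 0.174
gripper_force: 29.9
```

drive_tool([
  [0,0,0,-0.7,0,0,0],
  [0,0,0,-0.7,0,0,0],
  [0,0,0,-0.6,0,0,0],
  [0,0,0,0,0,0,0],
])

```text
time_s: 19.08
tcp_pos: [0.4958, -0.25, 0.0698]
ee_rot: [[-0.204, -0.979, -0.0], [-0.979, 0.204, 0.0], [-0.0, 0.0, -1.0]]
wrist_force: [0.4, 0.0, -1.7]
gripper_width: 0.175
gripper_force: 29.9
```

drive_tool([
  [0,0,0,-0.6,0,0,0],
  [0,0,0,-0.6,0,0,0],
  [0,0,0,-0.4,0,0,0],
  [0,0,0,0,0,0,0],
])

```text
time_s: 19.42
tcp_pos: [0.4958, -0.25, 0.0682]
ee_rot: [[-0.204, -0.979, -0.0], [-0.979, 0.204, 0.0], [-0.0, 0.0, -1.0]]
wrist_force: [-0.2, -0.1, -1.3]
gripper_width: 0.172
gripper_force: 29.9
```

drive_tool([
  [0,0,0,-0.4,0,0,0],
  [0,0,0,-0.3,0,0,0],
  [0,0,0,0,0,0,0],
  [0,0,0,0,0,0,0],
])

```text
time_s: 19.75
tcp_pos: [0.4959, -0.25, 0.0676]
ee_rot: [[-0.204, -0.979, 0.0], [-0.979, 0.204, -0.0], [0.0, -0.0, -1.0]]
wrist_force: [-0.3, 0.2, -1.7]
gripper_width: 0.17
gripper_force: 29.9
```

drive_tool([
  [0,0,0,-0.4,0,0,0],
  [0,0,0,-0.3,0,0,0],
  [0,0,0,0,0,0,0],
  [0,0,0,0,0,0,0],
])

```text
time_s: 20.08
tcp_pos: [0.496, -0.2501, 0.0676]
ee_rot: [[-0.203, -0.979, 0.0], [-0.979, 0.203, -0.0], [0.0, -0.0, -1.0]]
wrist_force: [-2.2, 0.3, 5.9]
gripper_width: 0.173
gripper_force: 29.9
```

drive_tool([
  [0,0,0,-0.4,0,0,0],
  [0,0,0,-0.2,0,0,0],
  [0,0,0,0,0,0,0],
  [0,0,0,0,0,0,0],
])

```text
time_s: 20.42
tcp_pos: [0.496, -0.2502, 0.0676]
ee_rot: [[-0.203, -0.979, 0.001], [-0.979, 0.203, -0.001], [0.0, -0.001, -1.0]]
wrist_force: [-1.8, 2.3, 9.4]
gripper_width: 0.175
gripper_force: 29.9
```

The gauge is seated: contact came at z 67.6 mm, against 67.8 mm predicted. I relieve the force, release and retreat.

drive_tool([
  [0,0,0,0.6,0,0,0],
  [0,0,0,0.6,0,0,0],
  [24,0,0,0,0,0,0],
  [32,0,0,0,0,0,0],
  [36,0,0,0,0,0,0],
])

```text
time_s: 20.83
tcp_pos: [0.4961, -0.2501, 0.0672]
ee_rot: [[-0.204, -0.979, 0.0], [-0.979, 0.204, -0.0], [-0.0, -0.0, -1.0]]
wrist_force: [0.6, -0.4, -0.6]
gripper_width: 0.308
gripper_force: 0.0
```

drive_tool([
  [36,0,0,0,0,0,0],
  [36,0,0,0,0,0,0],
  [36,0,0,3,0,0,0],
  [36,0,0,10,0,0,0],
  [36,0,0,15,0,0,0],
])

```text
time_s: 21.25
tcp_pos: [0.4951, -0.2499, 0.0951]
ee_rot: [[-0.204, -0.979, -0.003], [-0.979, 0.204, 0.001], [-0.0, 0.003, -1.0]]
wrist_force: [0.2, -0.1, 0.7]
gripper_width: 0.357
gripper_force: 0.0
```

drive_tool([
  [36,0,0,25,0,0,0],
  [20,0,0,25,0,0,0],
  [0,4,20,10,0,0,0],
  [0,5,25,0,0,0,0],
  [0,5,25,0,0,0,0],
])

```text
time_s: 21.67
tcp_pos: [0.5107, -0.1797, 0.1578]
ee_rot: [[-0.205, -0.979, 0.004], [-0.979, 0.205, -0.0], [-0.001, -0.004, -1.0]]
wrist_force: [0.5, -0.6, -0.6]
gripper_width: 0.145
gripper_force: 0.0
```

drive_tool([
  [0,4,20,0,0,0,0],
  [0,0.6,4,0,0,0,0],
  [0,0,0,0,0,0,0],
  [0,0,0,0,0,0,0],
  [0,0,0,0,0,0,0],
])

```text
time_s: 22.08
tcp_pos: [0.5144, -0.1567, 0.1557]
ee_rot: [[-0.204, -0.979, 0.0], [-0.979, 0.204, -0.0], [0.0, -0.0, -1.0]]
wrist_force: [-0.4, -0.8, -0.2]
gripper_width: 0.007
gripper_force: 0.0
```

```bash
python3 - <<'E'
from h import *
t=sense()["tcp_pos"]; print(t,local(t[None]))
p=capture("side"); L=local(pts(p)); print(lid_end(p))
for y in(-46,0):
    K=L[(abs(L[:,0])<12)&(abs(L[:,1]-y-1.7)<10)&(L[:,2]<90)&(L[:,2]>55)]
    print(y,len(K),K[:,2].max(),np.percentile(K[:,2],90),K[K[:,2]>70].mean(0) if (K[:,2]>70).any() else "")
a=cv2.resize(p["frame"][230:360,230:350],(480,520),interpolation=cv2.INTER_CUBIC)
cv2.imwrite("pics/crop6.png",a[...,::-1])
E
```

```text
[ 0.51436148 -0.15673439  0.15573366] [[ -1.90060586  48.86472771 155.7336562 ]]
[np.float64(175.6), np.float64(178.8), np.float64(178.8), np.float64(95.8), np.float64(109.3), np.float64(124.4)]
-46 95 75.7171804957685 75.23784811336739 [ -1.36489664 -46.10670632  74.0430665 ]
0 87 76.25699964031818 75.01609188501156 [-0.91386971  0.26119763 73.55668332]
```

View pics/crop6.png

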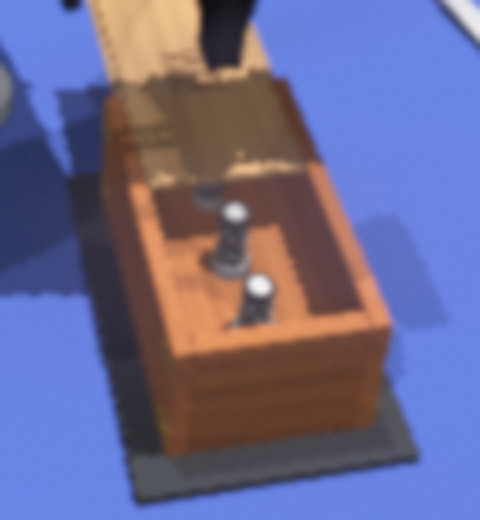

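The plug at crop (258,290) and the middle gauge at (235,215) both stand about 75 mm high, so it is fully down. Now I press the lid again.

drive_tool([
  [0,0,0,-15,0,0,0],
  [0,0,0,-15,0,0,0],
  [0,0,0,-12,0,0,0],
  [0,0,0,-5,0,0,0],
  [0,0,0,0,0,0,0],
])

```text
time_s: 22.55
tcp_pos: [0.5135, -0.1567, 0.1072]
ee_rot: [[-0.205, -0.979, -0.003], [-0.979, 0.205, 0.0], [0.001, 0.003, -1.0]]
wrist_force: [-0.4, -0.7, 0.4]
gripper_width: 0.003
gripper_force: 0.0
```

drive_tool([
  [0,0,0,-1,0,0,0],
  [0,0,0,-1,0,0,0],
  [0,0,0,-1,0,0,0],
  [0,0,0,0,0,0,0],
  [0,0,0,0,0,0,0],
])

```text
time_s: 22.97
tcp_pos: [0.5147, -0.156, 0.1059]
ee_rot: [[-0.204, -0.979, 0.001], [-0.979, 0.204, -0.0], [-0.0, -0.001, -1.0]]
wrist_force: [0.6, -0.5, -0.1]
gripper_width: 0.004
gripper_force: 0.0
```

drive_tool([
  [0,0,0,-1.5,0,0,0],
  [0,0,0,-1,0,0,0],
  [0,0,0,-0.7,0,0,0],
  [0,0,0,0,0,0,0],
  [0,0,0,0,0,0,0],
])

```text
time_s: 23.38
tcp_pos: [0.5145, -0.156, 0.1025]
ee_rot: [[-0.203, -0.979, 0.0], [-0.979, 0.203, -0.0], [0.0, -0.0, -1.0]]
wrist_force: [-1.6, 0.5, 1.9]
gripper_width: 0.007
gripper_force: 1.1
```

drive_tool([
  [0,0,0,-0.6,0,0,0],
  [0,0,0,-0.6,0,0,0],
  [0,0,0,-0.6,0,0,0],
  [0,0,0,0,0,0,0],
  [0,0,0,0,0,0,0],
])

```text
time_s: 23.8
tcp_pos: [0.5146, -0.156, 0.1018]
ee_rot: [[-0.203, -0.979, 0.001], [-0.979, 0.203, -0.0], [0.0, -0.001, -1.0]]
wrist_force: [-3.4, 1.6, 10.0]
gripper_width: 0.003
gripper_force: 4.7
```

drive_tool([
  [0,0,0,-0.5,0,0,0],
  [0,0,0,-0.2,0,0,0],
  [0,0,0,0,0,0,0],
  [0,-0.4,-2,0,0,0,0],
  [0,-0.4,-2,0,0,0,0],
])

```text
time_s: 24.22
tcp_pos: [0.5141, -0.1592, 0.1016]
ee_rot: [[-0.203, -0.979, 0.001], [-0.979, 0.203, 0.001], [-0.001, -0.001, -1.0]]
wrist_force: [-3.9, 7.1, 11.5]
gripper_width: 0.005
gripper_force: 6.2
```

drive_tool([
  [0,-0.6,-3,0,0,0,0],
  [0,-0.6,-3,0,0,0,0],
  [0,-0.6,-3,0,0,0,0],
  [0,-0.6,-3,0,0,0,0],
  [0,-0.6,-3,0,0,0,0],
])

```text
time_s: 24.63
tcp_pos: [0.511, -0.1741, 0.1015]
ee_rot: [[-0.203, -0.979, 0.001], [-0.979, 0.203, 0.001], [-0.001, -0.001, -1.0]]
wrist_force: [-3.9, 6.7, 11.7]
gripper_width: 0.004
gripper_force: 6.2
```

drive_tool([
  [0,-0.6,-3,0,0,0,0],
  [0,-0.6,-3,0,0,0,0],
  [0,-0.6,-3,0,0,0,0],
  [0,-0.6,-3,0,0,0,0],
  [0,-0.6,-3,0,0,0,0],
])

```text
time_s: 25.05
tcp_pos: [0.508, -0.1892, 0.1016]
ee_rot: [[-0.203, -0.979, 0.001], [-0.979, 0.203, 0.001], [-0.001, -0.001, -1.0]]
wrist_force: [-3.3, 7.1, 12.8]
gripper_width: 0.005
gripper_force: 6.2
```

drive_tool([
  [0,-0.6,-3,0,0,0,0],
  [0,-0.6,-3,0,0,0,0],
  [0,-0.6,-3,0,0,0,0],
  [0,-0.6,-3,0,0,0,0],
  [0,-0.6,-3,0,0,0,0],
])

```text
time_s: 25.47
tcp_pos: [0.505, -0.2042, 0.1015]
ee_rot: [[-0.203, -0.979, 0.001], [-0.979, 0.203, 0.001], [-0.001, -0.001, -1.0]]
wrist_force: [-3.6, 6.8, 12.8]
gripper_width: 0.003
gripper_force: 6.2
```

```bash
python3 - <<'E'
from h import *
p=capture("side"); print(lid_end(p)[:3])
E
```

```text
[np.float64(115.7), np.float64(114.7), np.float64(116.3)]
```

drive_tool([
  [0,-0.6,-3,0,0,0,0],
  [0,-0.6,-3,0,0,0,0],
  [0,-0.6,-3,0,0,0,0],
  [0,-0.6,-3,0,0,0,0],
  [0,-0.6,-3,0,0,0,0],
])

```text
time_s: 25.93
tcp_pos: [0.502, -0.2192, 0.1016]
ee_rot: [[-0.203, -0.979, 0.001], [-0.979, 0.203, 0.001], [-0.001, -0.001, -1.0]]
wrist_force: [-3.7, 6.6, 13.1]
gripper_width: 0.005
gripper_force: 6.2
```

drive_tool([
  [0,-0.6,-3,0,0,0,0],
  [0,-0.6,-3,0,0,0,0],
  [0,-0.6,-3,0,0,0,0],
  [0,-0.6,-3,0,0,0,0],
])

```text
time_s: 26.27
tcp_pos: [0.4995, -0.2312, 0.1015]
ee_rot: [[-0.203, -0.979, 0.001], [-0.979, 0.203, 0.001], [-0.001, -0.001, -1.0]]
wrist_force: [-3.7, 7.1, 12.1]
gripper_width: 0.003
gripper_force: 6.2
```

drive_tool([
  [0,-0.4,-2,0,0,0,0],
  [0,-0.4,-2,0,0,0,0],
  [0,-0.4,-2,0,0,0,0],
  [0,-0.4,-2,0,0,0,0],
  [0,0,0,0,0,0,0],
])

```text
time_s: 26.68
tcp_pos: [0.4979, -0.2395, 0.1016]
ee_rot: [[-0.203, -0.979, 0.001], [-0.979, 0.203, 0.0], [-0.001, -0.001, -1.0]]
wrist_force: [-2.5, 5.7, 12.8]
gripper_width: 0.009
gripper_force: 6.1
```

Moved about 85 mm so far. Last few millimetres until it stops.

drive_tool([
  [0,-0.3,-1.5,0,0,0,0],
  [0,-0.3,-1.5,0,0,0,0],
  [0,-0.3,-1.5,0,0,0,0],
  [0,-0.3,-1.5,0,0,0,0],
  [0,0,0,0,0,0,0],
])

```text
time_s: 27.1
tcp_pos: [0.4967, -0.2454, 0.1016]
ee_rot: [[-0.203, -0.979, 0.001], [-0.979, 0.203, 0.0], [-0.001, -0.001, -1.0]]
wrist_force: [-2.2, 5.1, 12.8]
gripper_width: 0.003
gripper_force: 6.1
```

drive_tool([
  [0,-0.2,-1,0,0,0,0],
  [0,-0.2,-1,0,0,0,0],
  [0,0,0,0,0,0,0],
])

```text
time_s: 27.35
tcp_pos: [0.4966, -0.2471, 0.1016]
ee_rot: [[-0.203, -0.979, 0.002], [-0.979, 0.203, 0.001], [-0.001, -0.001, -1.0]]
wrist_force: [-2.5, 7.5, 11.3]
gripper_width: 0.003
gripper_force: 6.0
```

drive_tool([
  [0,-0.2,-1,0,0,0,0],
  [0,-0.2,-1,0,0,0,0],
  [0,0,0,0,0,0,0],
])

```text
time_s: 27.6
tcp_pos: [0.4969, -0.2491, 0.1016]
ee_rot: [[-0.203, -0.979, 0.003], [-0.979, 0.203, 0.0], [-0.001, -0.003, -1.0]]
wrist_force: [-0.5, 7.9, 11.1]
gripper_width: 0.007
gripper_force: 5.6
```

drive_tool([
  [0,0,0,3,0,0,0],
  [0,0,0,15,0,0,0],
  [0,0,0,40,0,0,0],
  [0,0,0,40,0,0,0],
  [0,0,40,20,0,0,0],
])

```text
time_s: 28.02
tcp_pos: [0.498, -0.2167, 0.2209]
ee_rot: [[-0.208, -0.978, 0.007], [-0.978, 0.208, -0.004], [0.003, -0.008, -1.0]]
wrist_force: [2.5, 0.7, 0.6]
gripper_width: 0.003
gripper_force: 0.0
```

drive_tool([
  [0,0,40,0,0,0,0],
  [0,0,40,0,0,0,0],
  [0,0,40,0,0,0,0],
  [0,0,40,0,0,0,0],
  [0,0,40,0,0,0,0],
])

```text
time_s: 28.43
tcp_pos: [0.4952, -0.0111, 0.2163]
ee_rot: [[-0.204, -0.979, 0.0], [-0.979, 0.204, 0.0], [-0.0, -0.0, -1.0]]
wrist_force: [1.4, -0.5, -0.1]
gripper_width: 0.002
gripper_force: 0.0
```

drive_tool([
  [0,0,30,0,0,0,0],
  [0,0,0,0,0,0,0],
  [0,0,0,0,0,0,0],
])

```text
time_s: 28.68
tcp_pos: [0.4955, 0.0186, 0.2161]
ee_rot: [[-0.201, -0.98, -0.0], [-0.98, 0.201, -0.0], [0.0, 0.0, -1.0]]
wrist_force: [-0.2, 0.0, 0.5]
gripper_width: 0.006
gripper_force: 0.0
```

```bash
python3 - <<'E'
from h import *
ps=[capture("top"),capture("side")]
for p in ps: print(lid_end(p))
a=cv2.resize(ps[0]["frame"][185:250,325:410],(430,329),interpolation=cv2.INTER_CUBIC)
b=cv2.resize(ps[1]["frame"][235:355,240:340],(274,329),interpolation=cv2.INTER_CUBIC)
cv2.imwrite("pics/end.png",np.hstack([a,b])[...,::-1])
E
```

```text
[np.float64(86.0), np.float64(86.0), np.float64(86.0), np.float64(83.1), np.float64(84.4), np.float64(85.7)]
[np.float64(85.4), np.float64(84.1), np.float64(87.3), np.float64(85.0), np.float64(84.9), np.float64(87.4)]
```

View pics/end.png

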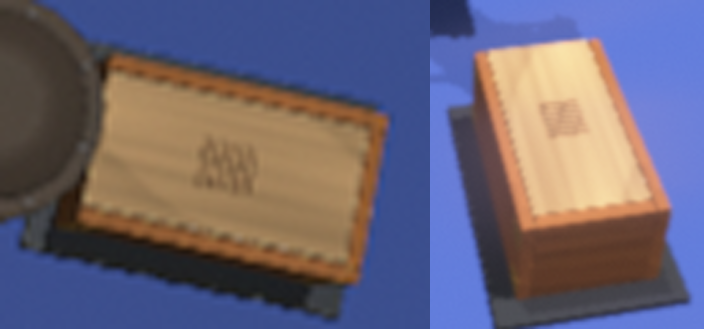

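The picture shows the lid flush against the -y wall at (365,200), with no gap at the right end, and its +y end at 85 mm. The drag force rose to 7.6 N against about 6.2 N while sliding, so it is at its stop. Handing in.

```bash
python3 -c "
from station import finish_job
print(finish_job())"
```

```text
the job is handed in; nothing more can be done
None
```

The plug gauge is fully down in the empty bore and the lid is slid fully shut. The job is handed in at about 29 s, and the wrist-force readings stayed under about 15 N.

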